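# Seat a bayonet electrode holder in a sprung socket and hold it

## Task

Take the bayonet fitting that carries the square electrode holder with the round boss out of the rack and put its cross pin down through the slot of the bayonet socket. Push it fully home against the spring, then, keeping it pushed down, twist it clockwise as seen from above, about a quarter turn, as far as it goes. Finish still gripping it there, pushed home and fully twisted (the springs turn it back and lift it if it is let go, and a colleague is about to tighten the clamp screw); leave the other fitting in the rack and everything else where it stands.

Things in the scene. Friction and masses are not known exactly. Their poses are not given: they have to be found in the camera images.
- holder_fitting: Loose fitting to seat, 0.3 kg, upright in either hole of the rack. Origin: on its axis, underside of its flange; z up. Round steel flange 56 mm across, z 0 to 6 mm, with two flat ears along own +x and -x, 12 mm wide, to 39 mm from the axis. On it a square aluminium block 46 x 46 mm, z 6 to 38, sides along x and y, and a round boss 34 mm across to z 66. A half turn about z makes no difference.
- holder_pin (a point): Centre of the fitting's cross pin, 20.5 mm under the flange's underside. The pin is round, 8 mm thick, 36 mm long, along the fitting's x, right under the ears. It crosses a round shank 18 mm across that reaches 26 mm below the flange.
- holder_grip (a point): On the fitting's axis, 28 mm above its flange's underside: the middle of the upper part of the square block, where it can be gripped from above across either pair of sides (46 mm).
- insert_fitting: The other loose fitting, to be left in the rack: same shank, pin and flange with ears, but with a stepped aluminium block (36 mm square foot 16 mm high, a smaller square block with a hole in its top above, 36 mm in all). Origin: on its axis, underside of its flange.
- rack: Black rack, fixed, 76 x 210 x 34 mm, long side along its own y, origin under its centre. Two round through holes 42 mm across at own y = +60 and -60 mm; the flanges of the fittings lie on its top, 34 mm above the bench, and their shanks hang free inside. Lift straight up at least 30 mm to clear it.
- socket: Bayonet socket, fixed: square grey housing 96 x 96 x 44 mm, bright steel cover 8 mm thick. Origin under its centre on the bench, z up. Keyhole in the cover: square opening 23 mm wide on the axis for the shank, slot 42 x 13 mm along own x for the pin. The fitting enters with its ears along the slot, either way round; when home its flange lies on the cover. The screw with a black head at the side is fixed.
- socket_mouth (a point): Point on the socket's axis at the top of the cover, 44 mm above the bench; axes as the socket.
- plunger (a joint): Sprung plunger in the socket, m: 0 at rest (floor 18 mm below the cover's top), grows as it is pushed down. The shank's tip meets it when the flange is 8 mm above the cover; it reads about 0.008 with the flange on the cover. Spring push 6 N at rest, 10 N when home; it lifts the fitting again if not held down.
- rotor (a joint): Sprung turntable on the plunger, rad: 0 at rest, grows clockwise seen from above, stop at 1.42. Once the pin is below the cover it lies in a 12 mm wide groove of the turntable and turns it, with about 0.1 rad of play: at the stop the fitting has turned about 1.5 rad from the slot. Torque 0.05 N m at rest, 0.19 N m at the stop; it turns back to 0 if let go.
- marker_pen: Bystander, loose: white marker pen with black cap, 15 x 126 x 15 mm, lying. Origin under its centre.
- bush: Bystander, loose: steel guide bush, cylinder 36 mm across and 84 mm high, standing. Origin at the centre of its underside.
- parallel: Bystander, loose: ground steel bar 12 x 91 x 21 mm, lying. Origin at the centre of its underside.
- oil_bottle: Bystander, loose: bottle with a red spout, 45 mm across and 127 mm high, standing. Origin at the centre of its underside.

How it is judged:
By the outcome, as a careful person would: the job done as asked, in the order asked, and still so for the second after the job is handed in, while the arm keeps its last pose, push and grip.
It also fails if it takes over 40 s, if anything falls off the work surface, if the arm or the gripper's body presses on something with over 40 N, if the wrist force passes 120 N, or if a joint passes its speed limit or range.

## Robot

A 6-joint arm with a two-finger parallel gripper is mounted at the origin on the work surface; the furniture and walls round the work are solid. World frame = base frame: x ahead of the robot, y to its left, z up, the work surface at z = 0. Lengths are in m, angles in rad, forces in N, time in s.
With the tool pointing down it reaches from about 0.2 to 0.875 m from the base axis. Payload 3.4 kg.
Tool frame: the origin (TCP) lies between the finger pads; the fingertips stand 25 mm ahead of it and the grasp point (between the pads) lies 6 mm ahead of it (r.nose_length is the z of the fingertips in the tool frame, in m); z points along the fingers, y is the line along which they close (so a half turn about z gives the same grasp; the last joint's range is limited). The gripper opens to 94 mm and grips with 3 to 60 N. Pads are 16 mm wide; open, the fingers measure 119 mm over their backs; the gripper's body (75 mm by 177 mm) begins 78 mm behind the grasp point.
Start: joints at [-1.351, 0.276, 1.505, -0, 1.361, -0.121], TCP at [0.192, -0.542, 0.23] pointing down, gripper open.
Joint ranges: [-2.89, 2.89], [-0.75, 2.08], [0.22, 2.7], [-1.18, 4.32], [0.11, 2.71], [-2.7, 2.7]. Speed limits (rad/s): [2.57, 2.57, 3.14, 3.14, 3.14, 3.14].

## Interface

Orientations are given as a unit quaternion [w, x, y, z].
In Python, from plant import r, gripper_to, inverse_kinematics, vision, models, telemetry gives the robot as it stands. Calls block until the motion is done:
- r.move_to(position, orientation): joint-space move of the TCP to a pose.
- r.move_l(position, rot=None, vel=0.15, guard=None): straight line of the TCP; rot=None keeps the orientation; vel is the mean speed in m/s. With guard (N) it stops when the force on the tool has changed by that much, and returns True; else False.
- r.movej(angles): joint-space move.
- gripper_to(opening, f_grip=None): finger opening in m; f_grip is the grip in N (None keeps the last); returns when the fingers have stopped.
- r.hold(seconds).
- inverse_kinematics(position, orientation): joint angles nearest the present ones, or None.
- vision.snapshot(name): name is "side" or "top"; returns the picture (480x640x3 uint8, red, green, blue); there is no depth.
- vision.get_calibration(name): a dict with "fx", "fy", "cx", "cy" (pixels), "D" ([k1, k2, p1, p2, k3] as OpenCV has them; the pictures are not rectified), "position" and "orientation" of the camera in the world. Camera axes: x right, y down, z forward; pixel columns grow to the right and rows downward; lengths in m; the calibration is good to about 2 mm. A picture is of the moment at which its call begins. get_calibration takes no time and is no camera call.
A pose or a line that the arm cannot do raises r.PlanningError and nothing moves.
- r.sign_off(): hands the job in; it is judged then, once.
Trained networks look in the newest picture that a camera, given by its name, has taken for a name from the list of things; names that differ only in an ending like _2 or _b are one class to them, and where a whole thing is asked for, a point or a joint stands for the part that bears it (a point fixed in the world has none). Each returns a list of dicts, best first, with "score" (0 to 1); they miss things now and then, are a little off and sometimes report something else, mostly with a low value. They report only what shows in the picture. A call takes as long as a camera call.
- models.boxes_of(thing, camera): "at" ([x, y, z] in m, in world coordinates, good to about 4 mm: the middle of the surface that is visible of it).
- models.regions_of(thing, camera): "pixels" (480x640 bool, what is visible of it).
- models.mark_of(thing, camera): "at" ([x, y, z] in m, in world coordinates, good to about 4 mm: a listed point, or the origin of a listed thing).
Readings, each from a call of its own:
- telemetry.current_t(): time.
- telemetry.current_joints(): joint angles.
- telemetry.current_dq(): joint speeds.
- telemetry.current_joint_efforts(): joint torques, N m.
- telemetry.current_ee_pos(): TCP position.
- telemetry.current_tool_rot(): TCP orientation.
- telemetry.current_wrist_force(): force on the tool from outside, world axes, zero at the start.
- telemetry.current_torque(): the same for the moment, N m.
- telemetry.current_opening(): finger opening in m.
- telemetry.current_finger_force(): force on a finger pad.
Only numpy, scipy, OpenCV 4.12 (cv2) and the standard library are available. Lean on these libraries where they do the work, as an engineer would, in place of code of your own. Each camera call takes 0.05 s, during which the arm holds its last target. There are 200 camera calls.

## Working session

There is one attempt and no reset: what is moved stays moved. The work goes in short steps, each a Python script; the robot and the scene stay as the last script left them, time stands still between calls to the robot, and variables do not carry over. Pictures are saved under pics/ and viewed, at most 10 in all, crops included, and the job is handed in when it is done.

```bash
ls; mkdir -p pics
python3 - <<'E'
from plant import r, vision, models, telemetry
import cv2, numpy as np
for c in ["top","side"]:
    im=vision.snapshot(c); cv2.imwrite(f"pics/{c}0.png",im[:,:,::-1])
    k=vision.get_calibration(c); print(c,{a:np.round(b,4).tolist() for a,b in k.items()})
    for t in ["holder_fitting","holder_pin","holder_grip","insert_fitting","rack","socket","socket_mouth","bush","oil_bottle","parallel","marker_pen"]:
        print(t,[(np.round(d["at"],4).tolist(),round(d["score"],2)) for d in models.mark_of(t,c)[:3]])
print(telemetry.current_t(), r.nose_length)
E
```

```text
pics
top {'fx': 545.7829, 'fy': 545.7829, 'cx': 319.7892, 'cy': 248.5398, 'D': [-0.0429, 0.0, 0.0, 0.0, 0.0], 'position': [0.369, 0.2907, 1.0229], 'orientation': [-0.008, 0.7096, -0.7043, 0.019]}
holder_fitting [([0.5124, 0.2506, 0.0334], 0.97), ([0.4365, 0.0129, 0.0463], 0.33), ([0.5131, 0.2463, 0.0584], 0.17)]
holder_pin [([0.5131, 0.2495, 0.0127], 0.7), ([0.3321, 0.2734, -0.0007], 0.69), ([0.4328, 0.0119, 0.0452], 0.21)]
holder_grip [([0.5134, 0.2464, 0.0615], 0.91)]
insert_fitting [([0.518, 0.3687, 0.039], 0.94)]
rack [([0.519, 0.3079, 0.002], 0.74), ([0.333, 0.2749, -0.0008], 0.63)]
socket [([0.4396, 0.0084, 0.0009], 0.71)]
socket_mouth [([0.4374, 0.0118, 0.0472], 0.84)]
bush [([0.3329, 0.277, 0.0004], 0.63)]
oil_bottle [([0.4201, 0.5413, 0.0008], 0.66)]
parallel [([0.3299, 0.4012, 0.002], 0.9)]
marker_pen [([0.3317, 0.182, 0.0046], 0.85)]
side {'fx': 564.3835, 'fy': 564.3835, 'cx': 314.6977, 'cy': 241.7113, 'D': [-0.0024, 0.0, 0.0, 0.0, 0.0], 'position': [0.7017, 1.0064, 0.796], 'orientation': [-0.0684, 0.1506, 0.9025, -0.3976]}
holder_fitting [([0.5133, 0.2462, 0.0356], 0.62)]
holder_pin [([0.5147, 0.253, 0.0153], 0.83)]
holder_grip [([0.5117, 0.2468, 0.058], 0.83)]
insert_fitting [([0.5183, 0.3665, 0.0392], 0.75)]
rack [([0.5152, 0.3131, 0.0027], 0.81)]
socket [([0.4359, 0.0122, -0.0014], 0.61)]
socket_mouth [([0.442, 0.0112, 0.0407], 0.95)]
bush [([0.3312, 0.2765, -0.0025], 0.64)]
oil_bottle [([0.4257, 0.5443, -0.005], 0.71)]
parallel [([0.3317, 0.3968, 0.0028], 0.58)]
marker_pen [([0.3357, 0.1866, 0.0029], 0.73), ([0.5187, 0.3104, 0.004], 0.56)]
1.2 0.025
```

View pics/top0.png

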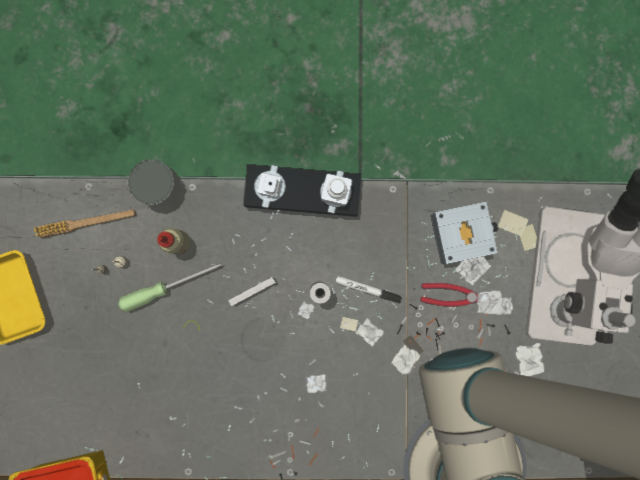

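View pics/side0.png

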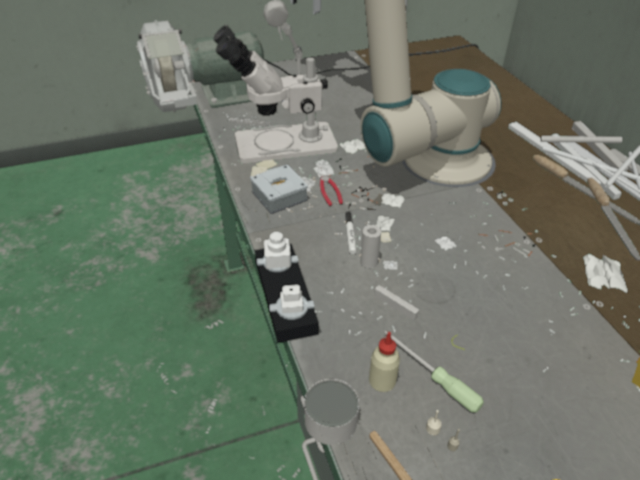

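```bash
python3 - <<'E'
import cv2
im=cv2.imread("pics/top0.png")
a=cv2.resize(im[355:475,255:355],None,fx=4,fy=4,interpolation=cv2.INTER_CUBIC)
b=cv2.resize(im[110:230,240:340][:, :],None,fx=4,fy=4,interpolation=cv2.INTER_CUBIC)
c=cv2.hconcat([cv2.resize(im[345:465,110:210],None,fx=4,fy=4),b]); cv2.imwrite("pics/c.png",c)
E
echo
```

```text
(no output)
```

The top view shows the holder at about (336,190), the insert fitting at (269,185), and the socket at (465,233) with its slot roughly along image-vertical. The microscope stand is to the right of the socket, at columns above 530. Next I'll make metric orthoviews to get the angles.

```bash
cat > h.py <<'E'
import numpy as np, cv2
from scipy.spatial.transform import Rotation as R
from plant import vision
def proj(P,c):
    k=vision.get_calibration(c); q=k["orientation"]
    M=R.from_quat([q[1],q[2],q[3],q[0]]).as_matrix().T
    K=np.array([[k["fx"],0,k["cx"]],[0,k["fy"],k["cy"]],[0,0,1]])
    p,_=cv2.projectPoints(np.asarray(P,float).reshape(-1,1,3),cv2.Rodrigues(M)[0],-M@np.asarray(k["position"]),K,np.asarray(k["D"]))
    return p.reshape(-1,2)
def ortho(im,c,cx,cy,z,half=.06,n=390):
    # up = +x, left = +y
    u=np.linspace(half,-half,n); X,Y=np.meshgrid(cx+u,cy+u,indexing="ij")
    p=proj(np.stack([X,Y,0*X+z],-1).reshape(-1,3),c).reshape(n,n,2).astype(np.float32)
    return cv2.remap(im,p[...,0],p[...,1],cv2.INTER_CUBIC)
def tool(yaw): # tool down, tool y axis at world angle yaw
    y=np.array([np.cos(yaw),np.sin(yaw),0]); z=np.array([0,0,-1.]); x=np.cross(y,z)
    q=R.from_matrix(np.stack([x,y,z],1)).as_quat(); return [q[3],q[0],q[1],q[2]]
E
python3 - <<'E'
from h import *
im=cv2.imread("pics/top0.png")
o=[ortho(im,"top",.513,.2475,.040),ortho(im,"top",.438,.011,.044)]
for a in o:
    a[195,::10]=(0,0,255); a[::10,195]=(0,0,255)
cv2.imwrite("pics/ortho.png",cv2.hconcat(o))
E
```

```text
(no output)
```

View pics/ortho.png

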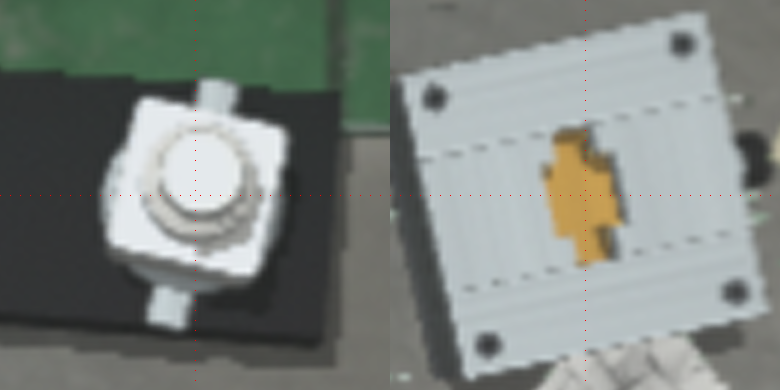

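Orthoview, by pixel:
- **Holder:** ears from (219,80) to (167,329) and block sides at 12.6°. That puts its x axis at about -12.6°, centred at about (0.5104, 0.2479).
- **Socket:** cover corners give a centre of about (0.4377, 0.0107), with the slot at +12.2°.

The microscope lies between the arm and the work, so I'll estimate its height and check the IK.

Run:
```python
from h import *
from plant import inverse_kinematics as ik, telemetry
from scipy.optimize import least_squares
for n,t,s in [("eyepiece",(637,180),(228,35)),("head",(600,240),(268,70)),("post",(603,315),(309,65))]:
    f=least_squares(lambda P:np.r_[proj(P,"top")[0]-t,proj(P,"side")[0]-s],[.4,-.2,.2]); print(n,f.x.round(3),round(f.cost,1))
print(telemetry.current_tool_rot())
d=np.pi/180
for z in (.45,.5): print(z,[np.round(q,2).tolist() if q is not None else None for q in [ik([.07,-.28,z],tool(0)),ik([.3,.12,z],tool(0))]])
for off in (-180,-90,0,90):
    print(off,[np.round(q,2).tolist() if (q is not None) else None for q in [ik([.5104,.2479,.07],tool((-12.6+off)*d)),ik([.4377,.0107,.11],tool((12.2+off)*d)),ik([.4377,.0107,.078],tool((12.2-90+off)*d))]])
```

```text
eyepiece [ 0.491 -0.14   0.322] 1.8
head [ 0.415 -0.133  0.238] 0.0
post [ 0.307 -0.144  0.227] 10.1
[6.52630536e-05 9.85519002e-01 1.69565008e-01 4.62702177e-06]
0.45 [[-1.57, -0.22, 1.5, -0.0, 1.87, -1.57], [0.16, -0.17, 1.46, -0.0, 1.85, 0.16]]
0.5 [[-1.57, -0.21, 1.37, -0.0, 1.98, -1.57], [0.16, -0.15, 1.33, -0.0, 1.97, 0.16]]
-180 [[0.33, 0.4, 1.75, -0.0, 0.99, -2.59], None, [-0.13, 0.22, 2.02, -0.0, 0.9, -1.92]]
-90 [[0.33, 0.4, 1.75, -0.0, 0.99, 2.12], [-0.13, 0.18, 1.97, -0.0, 0.99, 1.22], None]
0 [[0.33, 0.4, 1.75, -0.0, 0.99, 0.55], [-0.13, 0.18, 1.97, -0.0, 0.99, -0.35], [-0.13, 0.22, 2.02, -0.0, 0.9, 1.22]]
90 [[0.33, 0.4, 1.75, -0.0, 0.99, -1.02], [-0.13, 0.18, 1.97, -0.0, 0.99, -1.92], [-0.13, 0.22, 2.02, -0.0, 0.9, -0.35]]
```

The microscope tops out around z = 0.32 at y < -0.11, so I'll tuck high first, swing over it, then grasp across the fitting's y sides.

Run:
```python
from h import *
from plant import r, gripper_to, telemetry as T, models
d=np.pi/180; q=tool(77.4*d)
r.move_to([.07,-.28,.5],tool(0)); 
r.move_to([.3,.12,.48],q)
print(T.current_t(),T.current_joints())
r.move_to([.5106,.2478,.17],q)
gripper_to(.07,50)
r.move_l([.5106,.2478,.069],vel=.12,guard=8)
print(T.current_t(),T.current_ee_pos(),T.current_wrist_force())
gripper_to(.03,50)
print(T.current_opening(),T.current_finger_force(),T.current_wrist_force(),T.current_torque())
r.move_l([.5106,.2478,.15],vel=.12)
print(T.current_t(),T.current_opening(),T.current_wrist_force())
im=vision.snapshot("side"); cv2.imwrite("pics/s1.png",cv2.resize(im[150:330,200:440,::-1],None,fx=3.3,fy=3.3,interpolation=cv2.INTER_CUBIC))
for n in("holder_fitting","holder_pin","holder_grip"): print(n,[(np.round(e["at"],4),e["score"]) for e in models.mark_of(n,"side")[:2]])
```

```text
4.5 [ 1.62955286e-01 -1.60410242e-01  1.38338276e+00 -4.38762038e-04
  1.91904227e+00 -1.18687748e+00]
7.5333 [0.51120735 0.24802388 0.06959407] [-0.69725039 -0.82175494 -0.77590339]
0.045783362237322975 50.000925064086914 [ 0.22208531 -0.0029215   2.33183826] [ 0.11276285 -0.09061613  0.02851319]
8.8583 0.04540359109081015 [-0.31950053 -0.3673672  -2.49057084]
holder_fitting [(array([0.5087, 0.2472, 0.1148]), 0.92)]
holder_pin [(array([0.5105, 0.2482, 0.0924]), 0.56)]
holder_grip [(array([0.5085, 0.246 , 0.1351]), 0.84)]
```

View pics/s1.png

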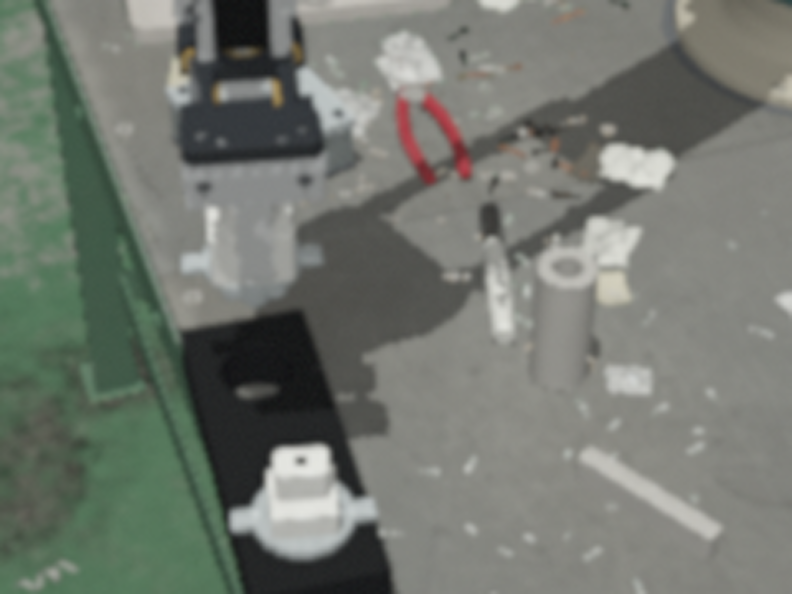

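The holder is gripped upright in the fingers, with its ears level at about (183,262) and (320,254). The insert fitting is still in the rack. Next I'll move above the socket and lower with a guard.

Run:
```python
from h import *
from plant import r, gripper_to, telemetry as T, models
d=np.pi/180
a=-12.6*d; u=np.array([np.cos(a),np.sin(a),0])*.039; c=np.array([.5106,.2478,.119])
print("ears pred",((proj([c+u,c-u],"side")-[200,150])*3.3).round())
q=tool(102.2*d); X,Y=.4377,.0107
r.move_to([X,Y,.17],q)
r.move_l([X,Y,.118],vel=.1)
print(T.current_t(),T.current_ee_pos(),T.current_joints()[5])
for c in("side","top"):
    im=vision.snapshot(c); cv2.imwrite(f"pics/{c}2.png",im[:,:,::-1])
    for n in("holder_pin","holder_fitting","socket_mouth","socket"): print(c,n,[(np.round(e["at"],4),round(e["score"],2)) for e in models.mark_of(n,c)[:2]])
hit=r.move_l([X,Y,.098],vel=.03,guard=5)
print(hit,T.current_t(),T.current_ee_pos(),T.current_wrist_force(),T.current_torque())
im=cv2.imread("pics/side2.png")
cv2.imwrite("pics/s2.png",cv2.resize(im[130:230,220:340],None,fx=5,fy=5,interpolation=cv2.INTER_CUBIC))
```

```text
ears pred [[183. 261.]
 [324. 251.]]
10.7083 [0.43828627 0.01101889 0.11815852] -1.9183624752403645
side holder_pin [(array([0.4458, 0.0133, 0.0617]), 0.86)]
side holder_fitting [(array([0.4372, 0.0101, 0.0793]), 0.92)]
side socket_mouth [(array([0.4401, 0.0126, 0.0448]), 0.61)]
side socket [(array([ 0.4362,  0.0122, -0.0023]), 0.88)]
top holder_pin []
top holder_fitting [(array([0.4417, 0.0126, 0.0793]), 0.51)]
top socket_mouth []
top socket []
False 12.025 [0.43783145 0.01066837 0.09802827] [-0.16031159  0.7347144  -3.70179505] [ 0.02463429 -0.12890589 -0.03153214]
```

View pics/s2.png

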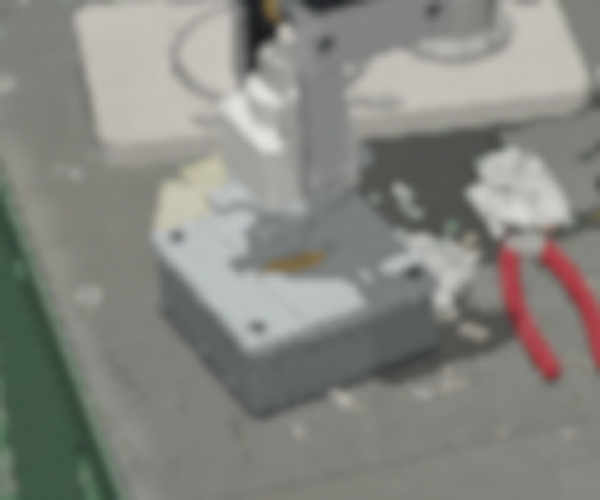

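The side view shows the fitting over the slot (plunger visible at about (295,262)). The pin is already below the cover's top with no contact, so it is in the slot. Next I'll push home.

Run:
```python
from h import *
from plant import r, telemetry as T
X,Y=.4377,.0107
for z in (.086,.0815,.077):
    hit=r.move_l([X,Y,z],vel=.02,guard=25)
    print(z,hit,round(T.current_t(),2),T.current_ee_pos().round(4),T.current_wrist_force().round(1),T.current_torque().round(2))
    if hit: break
```

```text
0.086 False 12.78 [0.4376 0.0107 0.0863] [-1.3 -1.   3.4] [0.12 0.19 0.01]
0.0815 False 13.15 [0.4377 0.0107 0.0816] [-1.8  0.3  4.6] [ 0.13  0.29 -0.01]
0.077 True 13.39 [0.4377 0.0107 0.0795] [-0.9 -0.2  6.3] [ 0.01  0.03 -0.  ]
```

Run:
```python
from h import *
from plant import r, telemetry as T
X,Y=.4377,.0107; d=np.pi/180
def st(l): print(l,round(T.current_t(),2),T.current_ee_pos().round(4),T.current_wrist_force().round(1),T.current_torque().round(2),T.current_joints()[5].round(3),T.current_opening().round(4))
r.move_l([X,Y,.0788],vel=.02,guard=40); st("push")
for a in (20,40,60,75,84):
    hit=r.move_l([X,Y,.0788],rot=tool((102.2-a)*d),vel=.03,guard=40); r.hold(.05); st((a,hit))
    if hit: break
```

```text
Traceback (most recent call last):
AttributeError: 'float' object has no attribute 'round'
```

Run:
```python
from h import *
from plant import r, telemetry as T
X,Y=.4377,.0107; d=np.pi/180
def st(l): print(l,round(T.current_t(),2),T.current_ee_pos().round(4),T.current_wrist_force().round(1),T.current_torque().round(2),round(float(T.current_joints()[5]),3),round(T.current_opening(),4))
st("push")
for a in (20,40,60,75,82):
    hit=r.move_l([X,Y,.0788],rot=tool((102.2-a)*d),vel=.03,guard=40); r.hold(.05); st((a,hit))
    if hit: break
```

```text
push 13.64 [0.4378 0.0107 0.0794] [-2.7 -0.1  9.9] [ 0.12  0.39 -0.05] -1.919 0.0454
(20, False) 14.19 [0.4384 0.011  0.0794] [-1.6  1.8  7.4] [0.39 0.19 0.03] -1.57 0.0454
(40, False) 14.74 [0.4385 0.0115 0.0794] [-0.5  2.8  6.9] [0.62 0.16 0.09] -1.221 0.046
(60, False) 15.29 [0.4388 0.0118 0.0794] [-1.8  4.3  7.6] [0.88 0.02 0.09] -0.872 0.0457
(75, False) 15.75 [0.4392 0.0119 0.0795] [-0.3  4.7  7.2] [ 1.   -0.07  0.17] -0.61 0.0458
(82, False) 16.07 [0.4393 0.012  0.0795] [0.8 4.3 6.2] [ 1.06 -0.1   0.19] -0.488 0.0454
```

Run:
```python
from h import *
from plant import r, telemetry as T
X,Y=.4388,.0116; d=np.pi/180
def st(l): print(l,round(T.current_t(),2),T.current_ee_pos().round(4),T.current_wrist_force().round(1),T.current_torque().round(2),round(float(T.current_joints()[5]),3),round(T.current_opening(),4))
r.move_l([X,Y,.0772],rot=tool((102.2-82)*d),vel=.02,guard=40); r.hold(.1); st("push")
for a in (84,86,88,90,92,94):
    hit=r.move_l([X,Y,.0772],rot=tool((102.2-a)*d),vel=.03,guard=40); r.hold(.1); st((a,hit))
    if hit or abs(T.current_torque()[2])>.7: break
```

```text
push 16.43 [0.4394 0.0121 0.0793] [-5.3  3.3 20.9] [0.43 1.03 0.08] -0.485 0.0456
(84, False) 16.78 [0.4396 0.0122 0.0793] [-3.9  4.2 21.3] [0.43 1.11 0.07] -0.45 0.0459
(86, False) 17.13 [0.4396 0.0122 0.0793] [-5.2  2.5 21.7] [0.45 1.08 0.16] -0.415 0.0457
(88, False) 17.48 [0.4397 0.0122 0.0793] [-3.4  2.5 21.1] [0.44 1.   0.11] -0.38 0.0454
(90, False) 17.83 [0.4397 0.0122 0.0793] [-3.9  3.  21.6] [0.48 1.08 0.05] -0.346 0.0457
(92, False) 18.18 [0.4398 0.0122 0.0793] [-5.   3.6 22. ] [0.51 1.09 0.14] -0.311 0.0457
(94, False) 18.53 [0.4398 0.0122 0.0793] [-3.6  3.1 21.4] [0.55 1.01 0.36] -0.276 0.0453
```

Run:
```python
from h import *
from plant import r, gripper_to, telemetry as T
X,Y=.4388,.0116; d=np.pi/180
def st(l): print(l,round(T.current_t(),2),T.current_ee_pos().round(4),T.current_wrist_force().round(1),T.current_torque().round(2),round(float(T.current_joints()[5]),3),round(T.current_opening(),4))
gripper_to(.03,60)
for a in (95,96,97,98):
    hit=r.move_l([X,Y,.0772],rot=tool((102.2-a)*d),vel=.03,guard=40); r.hold(.2); st((a,hit))
    if hit or abs(T.current_torque()[2])>.6: break
for c in ("top","side"): cv2.imwrite(f"pics/{c}4.png",vision.snapshot(c)[:,:,::-1])
o=[cv2.resize(cv2.imread("pics/side4.png")[130:230,230:330],(390,390),interpolation=cv2.INTER_CUBIC),ortho(cv2.imread("pics/top4.png"),"top",.438,.011,.05,half=.1)]
cv2.imwrite("pics/f4.png",cv2.hconcat(o))
```

```text
(95, False) 19.2 [0.4399 0.0122 0.0793] [-3.7  3.6 20.7] [0.57 0.95 0.64] -0.26 0.0458
```

View pics/f4.png

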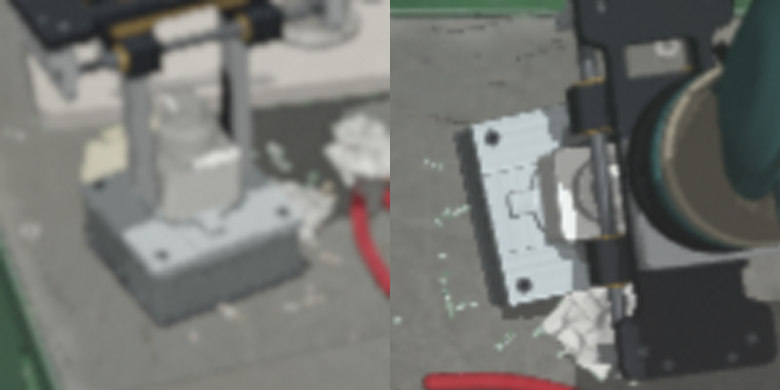

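The picture shows the flange flat on the cover, with the ear turned across the slot at about (525,203). The torque jump from 0.14 to 0.64 N m over 3° marks the rotor's hard stop, and z stays at home height. I'll check that it stays steady, then hand in.

Run:
```python
from plant import r, telemetry as T
r.hold(.6); print(T.current_t(),T.current_ee_pos(),T.current_wrist_force(),T.current_torque(),T.current_finger_force())
print(r.sign_off())
```

```text
19.9 [0.43989216 0.01216853 0.07934269] [-3.49994905  3.90799344 20.80723134] [0.58823114 1.00215286 0.61876768] 60.060482025146484
the job is handed in; nothing more can be done
None
```

The job is handed in at 19.9 s: the holder fitting is pushed home in the socket, twisted clockwise until the torque rose sharply at the stop (about 95° commanded, against the 86° expected), and still gripped at 60 N; the other fitting was left in the rack.

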